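# Swipe up the light box

### The arm

A 7-joint arm with a two-finger parallel gripper is mounted at the origin on a cart in front of the work surface, level with it; the furniture and walls round the work are solid. World frame = base frame: x ahead of the robot, y to its left, z up, the work surface at z = 0. Lengths are in m, angles in rad, forces in N, time in s.
With the tool pointing down it reaches from about 0.375 to 0.925 m from the base axis. Payload 3.1 kg.
Tool frame: the origin (TCP) lies on the front face of the gripper's body, between the roots of the fingers; the fingertips stand 73 mm ahead of it and the grasp point (between the pads) lies 54 mm ahead of it; z points along the fingers, y is the direction in which the jaws open and shut (so a half turn about z gives the same grasp; the last joint's range is limited). The gripper opens to 85 mm and grips with 20 to 120 N. Pads are 22 mm wide; open, the fingers measure 114 mm over their backs; the gripper's body (76 mm by 85 mm) begins 54 mm behind the grasp point. The pads swing forward as they close: fully open they stand 13 mm farther back than shut.
Start: joints at [-1.34, 0.383, 0.044, 1.598, -0.018, 1.161, -0.05], TCP at [0.21, 0.615, 0.304] pointing down, gripper open.
Joint ranges: [-2.61, 2.61], [-0.41, 2.15], [-1.48, 1.57], [0, 2.5], [-1.57, 4.71], [0.05, 1.97], [-2.85, 2.85]. Speed limits (rad/s): [2.79, 2.79, 3.14, 3.14, 3.14, 3.14, 3.14].

### API

Orientations are given as a unit quaternion [x, y, z, w].
In Python, from bench import readout, eyes, r gives the robot as it stands.
- The arm moves only by the tool apply_moves, never from a script. Its arguments are lists of equal length, an entry for each row: "delta_pos": the shift along the world's x, y, z in m, a list of three; "angular": the turn, a rotation vector about the world's x, y, z in rad, a list of three. A call has 1 to 8 rows; each row shifts and turns the commanded pose from where the row before left it; what a row does not reach is not made up. A row lasts 1/8 s, in which the tool goes at most 62.5 mm and 10.7 degrees, less where a joint would pass 70% of its speed; a pose out of reach is approached as far as the arm can. A call is refused whole if a number of a shift passes 0.0625 or a number of a turn 0.188, either way. A call with a gripper value outside its range is refused whole. "fingers" is the closure, from 0 (fully open) to 1 (shut), set as the call begins (left out, the last holds). The fingers move at their own pace and stop on an object; "squeeze" is the grip in N (left out, the last holds). Time passes only in rows, so rows that do not move let the fingers close. It gives the time, the measured TCP pose, the force and the opening at its end, in the units of the state.
- readout.observe(): the state, without advancing time (a new reading comes with each control period).
- eyes.camera(name): name is "side" or "top" or "wrist"; returns the picture (420x560x3 uint8, red, green, blue); there is no depth.
- eyes.calibration(name): a dict with "vfov" (degrees; the focal length in pixels is half the picture's height over the tangent of half this angle, whatever the lens; pixels are square), "cx", "cy" (the principal point, pixels), "dist" ([k1, k2, p1, p2, k3] as OpenCV has them; the pictures are not rectified), "extrinsics" (4x4, takes a point from camera to world coordinates). Camera axes: x right, y down, z forward; pixel columns grow to the right and rows downward; lengths in m; the calibration is good to about 2 mm. A picture is of the moment at which its call begins: read the wrist's pose just before it. calibration takes no time and is no camera call; for the wrist camera it gives the pose at the moment of the call.
- r.sign_off(): hands the job in, once; it reports no verdict.
The state is a dict: "time_s": time; "joint_pos": joint angles; "joint_velocities": joint speeds; "joint_torque": joint torques, N m; "ee_pos": TCP position; "tool_rot": TCP orientation; "contact_force": force on the tool from outside, world axes, zero at the start; "wrist_torque": the same for the moment, N m; "grip_width": finger opening in m.
Only numpy, scipy, OpenCV 4.12 (cv2) and the standard library are available. Lean on these libraries where they do the work, as an engineer would, in place of code of your own. Each camera call takes 0.05 s, during which the arm holds its last target. There are 200 camera calls.

### The job

Turn up the slide light box by its touch bar: come down from above with a fingertip on the blue mark, draw it lightly along the curved black bar over the three white marks in turn to the yellow mark without lifting it off on the way, and finish while still resting on the yellow mark, holding the bar slightly pressed but off its stop. Press gently, never hard; do not lift or shift the light box, and leave the petri dish, marker pen and slide mailer where they are.

Things in the scene. Friction and masses are not known exactly. Their poses are not given: they have to be found in the camera images.
- light_box: loose grey slide-viewing light box on rubber feet, 200 x 250 x 28 mm, about 1.6 kg. Origin: centre of its underside; x points to its back (glowing white panel, 2 glass slides fixed on it), y to its left, z up; the curved black touch bar lies along its front
- touch_bar (a joint): how far the touch bar is pressed down, m: 0 up, 0.008 at its stop. The bar is a black arc, 26 mm wide and some 230 mm long, its flat top 12 mm above the box's top (40 mm above the desk). Its centre line is a circle of 120 mm radius about the point x = +45 mm, y = 0 of the light box, bulging to the box's front. It goes straight down anywhere it is pressed, against springs: about 1.2 N to start it, 4.4 N at the stop, and comes up by itself
- mark1: Start mark, at the box's right (-y) end of the bar: blue low round dome, 24 mm across and 2.5 mm high, fixed on top of the touch bar. Origin: centre of its underside, so its highest point is 2.5 mm above (42.5 mm above the desk while the bar is up). It goes down with the bar. Neighbouring marks are 45 mm apart along the curve
- mark2: Mark 2 of 5 along the bar from the blue end: white low round dome, 24 mm across and 2.5 mm high, fixed on top of the touch bar. Origin: centre of its underside, so its highest point is 2.5 mm above (42.5 mm above the desk while the bar is up). It goes down with the bar
- mark3: Mark 3 of 5 along the bar from the blue end: white low round dome, 24 mm across and 2.5 mm high, fixed on top of the touch bar. Origin: centre of its underside, so its highest point is 2.5 mm above (42.5 mm above the desk while the bar is up). It goes down with the bar. The tips of shut fingers are narrow enough to touch one mark at a time
- mark4: Mark 4 of 5 along the bar from the blue end: white low round dome, 24 mm across and 2.5 mm high, fixed on top of the touch bar. Origin: centre of its underside, so its highest point is 2.5 mm above (42.5 mm above the desk while the bar is up). It goes down with the bar
- mark5: Last mark, at the box's left (+y) end of the bar: yellow low round dome, 24 mm across and 2.5 mm high, fixed on top of the touch bar. Origin: centre of its underside, so its highest point is 2.5 mm above (42.5 mm above the desk while the bar is up). It goes down with the bar
- petri_dish: loose small round petri dish, 56 mm across, 14 mm high, standing on the glowing panel of the light box; to be left alone. Origin: centre of its underside
- red_marker: loose black and red marker pen lying on the desk to the left, 82 mm long, 16 mm thick; to be left alone. Origin: centre of its underside
- mailer: loose pale grey slide mailer on the desk to the right, 84 x 35 x 21 mm; to be left alone. Origin: centre of its underside

How it is judged:
By the outcome, as a careful person would: the job done as asked, in the order asked, and still so for the second after the job is handed in, while the arm keeps its last pose, push and grip.
It also fails if it takes over 40 s, if anything falls off the work surface, if the arm or the gripper's body presses on something with over 40 N, if the wrist force passes 120 N, or if a joint passes its speed limit or range.

## Working session

There is one attempt and no reset: what is moved stays moved. The work goes in short steps, Python scripts to look and compute and a tool call to move; the robot and the scene stay as the last step left them, time stands still between calls to the robot, and variables do not carry over. Pictures are saved under pics/ and viewed, about 8 in all and at most 12, crops included, and the job is handed in when it is done.

Besides the shell and the picture viewer there is one more tool, called after "Call:" in YAML: its name, and indented under it one key for each argument. apply_moves: Moves the arm, as the interface text tells. Its arguments: {"type":"object","properties":{"delta_pos":{"type":"array","items":{"type":"array","items":{"type":"number"}}},"angular":{"type":"array","items":{"type":"array","items":{"type":"number"}}},"fingers":{"type":"number"},"squeeze":{"type":"number"}},"required":["delta_pos","angular"]}

```bash
mkdir -p pics; cat > h.py <<'E'
import numpy as np, cv2
from bench import readout, eyes, r
def K(c):
    f=210/np.tan(np.radians(c['vfov'])/2); return np.array([[f,0,c['cx']],[0,f,c['cy']],[0,0,1.]])
def toworld(px,c,z):
    p=cv2.undistortPoints(np.array(px,float).reshape(-1,1,2),K(c),np.array(c['dist'],float)).reshape(-1,2)
    T=np.array(c['extrinsics']); d=np.c_[p,np.ones(len(p))]@T[:3,:3].T; o=T[:3,3]
    return o+d*((z-o[2])/d[:,2])[:,None]
def topix(P,c):
    T=np.linalg.inv(np.array(c['extrinsics'])); rv=cv2.Rodrigues(T[:3,:3])[0]
    return cv2.projectPoints(np.array(P,float).reshape(-1,1,3),rv,T[:3,3],K(c),np.array(c['dist'],float))[0].reshape(-1,2)
def snap(n,f):
    im=eyes.camera(n); cv2.imwrite('pics/'+f,im[:,:,::-1]); return im
E
python3 - <<'E'
from h import *
for n in('top','side'):
    snap(n,n+'1.png'); print(n,eyes.calibration(n))
print(readout.observe())
E
```

```text
top {'vfov': 51.352977799296895, 'cx': 272.0832625006114, 'cy': 207.9751442968161, 'dist': array([0.00738361, 0.        , 0.        , 0.        , 0.        ]), 'extrinsics': array([[-0.00770105, -0.99102578,  0.13344886,  0.37498397],
       [-0.99979388,  0.01013784,  0.01759027, -0.01029824],
       [-0.01878529, -0.13328589, -0.99089958,  1.24342593],
       [ 0.        ,  0.        ,  0.        ,  1.        ]])}
side {'vfov': 52.943492515647826, 'cx': 282.9660668704078, 'cy': 211.1365167878888, 'dist': array([-0.05571674,  0.        ,  0.        ,  0.        ,  0.        ]), 'extrinsics': array([[ 0.85538779, -0.22941626,  0.46441351, -0.04185716],
       [-0.51768628, -0.40923411,  0.75135102, -0.89555989],
       [ 0.01768171, -0.88311699, -0.46881951,  0.62768257],
       [ 0.        ,  0.        ,  0.        ,  1.        ]])}
{'time_s': 0.1, 'joint_pos': array([-1.33981226,  0.38379574,  0.04384623,  1.59945558, -0.01792719,
        1.16119613, -0.04990224]), 'joint_velocities': array([ 0.00067778, -0.00034617, -0.00061013, -0.0020849 ,  0.0013006 ,
        0.00016122,  0.00021264]), 'joint_torque': array([ 2.45267693e-03, -4.34730399e+01,  1.02907643e+00, -2.50454736e+01,
        1.08710770e-02,  5.40484980e-03,  1.13068712e-06]), 'ee_pos': array([0.20964799, 0.61452553, 0.30256734]), 'tool_rot': array([ 1.63624240e-01,  9.86521968e-01, -1.22228476e-03, -1.47113818e-04]), 'contact_force': array([ 0.49784783, -0.3863292 , -0.6199572 ]), 'wrist_torque': array([0.04788613, 0.00739577, 0.04702207]), 'grip_width': 0.08557206053271042}
```

View pics/top1.png

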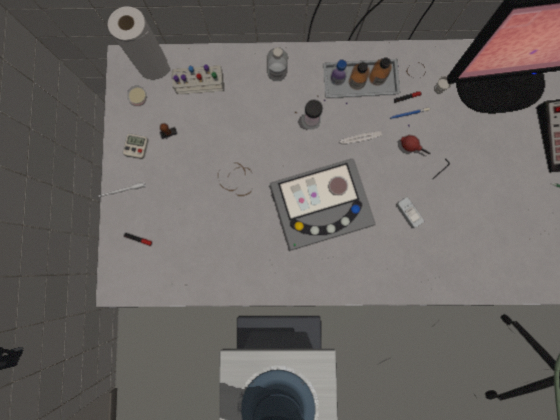

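View pics/side1.png

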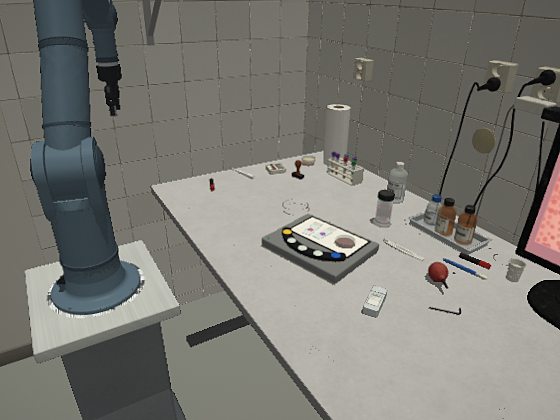

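The top view shows the box with blue at about (356,210), whites at (345,221), (331,228) and (315,230), and yellow at (299,226). The side view shows the same layout, with the arm clear at the left. I'll fit the mark centroids next.

```bash
cat > fit.py <<'E'
from h import *
from scipy.optimize import least_squares
A=(np.arange(5)-2)*45/120
M=np.c_[.045-.12*np.cos(A),.12*np.sin(A)]
def marks(p): 
    c,s=np.cos(p[2]),np.sin(p[2]); return np.c_[M@np.array([[c,-s],[s,c]]).T+p[:2],np.full(5,.0415)]
def blobs(im,guess,rad):
    hsv=cv2.cvtColor(im,cv2.COLOR_RGB2HSV).astype(int); out=[]
    for i,(u,v) in enumerate(guess):
        yy,xx=np.mgrid[:420,:560]; near=np.hypot(xx-u,yy-v)<rad
        w=(im.max(2).astype(float)-60).clip(0)*near
        for _ in range(1): out.append(((xx*w).sum()/w.sum(),(yy*w).sum()/w.sum()))
    return np.array(out)
E
python3 - <<'E'
from fit import *
G={'top':[(356,210),(345,221),(331,228),(315,230),(299,226)],'side':[(337,255),(318,254),(303,248),(292,241),(287,232)]}
obs={}
for n in G:
    im=cv2.imread(f'pics/{n}1.png')[:,:,::-1]
    g=G[n]
    for _ in range(3): g=blobs(im,g,6)
    obs[n]=g; print(n,g.round(1).tolist())
    c=eyes.calibration(n); w=toworld(g,c,.0415); print(w.round(4).tolist(), (np.linalg.norm(np.diff(w,axis=0),axis=1)*1000).round(1))
def res(p,ns): return np.concatenate([(topix(marks(p),eyes.calibration(n))-obs[n]).ravel() for n in ns])
for ns in(['top'],['side'],['top','side']):
    s=least_squares(res,[.45,-.1,.2],args=(ns,),loss='soft_l1'); print(ns,s.x,np.abs(res(s.x,ns)).round(1))
print(marks(s.x).round(4))
for n,(x,y,w,h) in {'top':(255,150,130,105),'side':(255,205,130,80)}.items():
    im=cv2.imread(f'pics/{n}1.png')[y:y+h,x:x+w]; im=cv2.resize(im,None,fx=3,fy=3,interpolation=cv2.INTER_CUBIC)
    for u,v in topix(marks(s.x),eyes.calibration(n)): cv2.circle(im,(int((u-x+.5)*3),int((v-y+.5)*3)),2,(0,0,255),-1)
    cv2.imwrite(f'pics/c{n}.png',im)
a,b=cv2.imread('pics/ctop.png'),cv2.imread('pics/cside.png'); cv2.imwrite('pics/c.png',np.vstack([a,b]))
E
```

```text
top [[355.7, 208.9], [345.0, 221.0], [330.5, 228.3], [314.4, 229.7], [298.7, 225.4]]
[[0.5318, -0.2202, 0.0415], [0.4986, -0.1897, 0.0415], [0.4788, -0.1494, 0.0415], [0.4752, -0.105, 0.0415], [0.4875, -0.0621, 0.0415]] [45.1 44.9 44.6 44.6]
side [[336.7, 251.4], [317.8, 251.7], [302.5, 246.4], [291.8, 239.3], [287.7, 230.4]]
[[0.5451, -0.208, 0.0415], [0.5025, -0.1854, 0.0415], [0.4825, -0.146, 0.0415], [0.4772, -0.1031, 0.0415], [0.4921, -0.0584, 0.0415]] [48.2 44.2 43.2 47.2]
['top'] [ 0.55103506 -0.12952934  0.2718278 ] [0.2 0.  0.  0.  0.1 0.  0.  0.1 0.  0.1]
['side'] [ 0.55549816 -0.12322044  0.30135747] [0.5 1.8 0.7 0.3 0.3 0.2 0.1 0.5 0.7 0.1]
['top', 'side'] [ 0.55218431 -0.12874693  0.27642523] [0.4 0.5 0.2 0.5 0.1 0.4 0.1 0.3 0.2 0.4 1.  3.4 0.1 1.  0.1 0.9 0.  0.4
 0.4 0.9]
[[ 0.5333 -0.2191  0.0415]
 [ 0.5    -0.1892  0.0415]
 [ 0.48   -0.1492  0.0415]
 [ 0.4761 -0.1047  0.0415]
 [ 0.4887 -0.0617  0.0415]]
```

View pics/c.png

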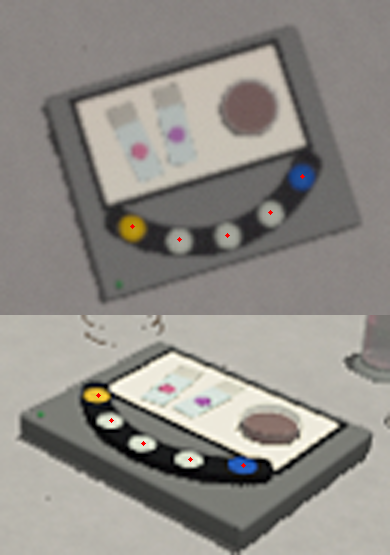

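The top-view fit is tight, with residuals of 0.2 px or less: box at about (0.551, -0.1295), yaw 0.272. I'll shut the fingers and travel over.

Call:
apply_moves:
  delta_pos:
    - [0.012,-0.033,-0.002]
    - [0.012,-0.033,-0.002]
    - [0.012,-0.033,-0.002]
    - [0.012,-0.033,-0.002]
    - [0.012,-0.033,-0.002]
    - [0.012,-0.033,-0.002]
    - [0.012,-0.033,-0.002]
    - [0.012,-0.033,-0.002]
  angular:
    - [0,0,0.025]
    - [0,0,0.025]
    - [0,0,0.025]
    - [0,0,0.025]
    - [0,0,0.025]
    - [0,0,0.025]
    - [0,0,0.025]
    - [0,0,0.025]
  fingers: 1
  squeeze: 20

```text
time_s: 1.1
ee_pos: [0.306, 0.3497, 0.2874]
tool_rot: [0.064, 0.998, -0.0, -0.0]
contact_force: [0.4, -0.7, 1.0]
grip_width: -0.0001
```

Call:
apply_moves:
  delta_pos:
    - [0.012,-0.033,-0.002]
    - [0.012,-0.033,-0.002]
    - [0.012,-0.033,-0.002]
    - [0.012,-0.033,-0.002]
    - [0.012,-0.033,-0.002]
    - [0.012,-0.033,-0.002]
    - [0.012,-0.033,-0.002]
    - [0.012,-0.033,-0.002]
  angular:
    - [0,0,0.025]
    - [0,0,0.025]
    - [0,0,0.025]
    - [0,0,0.025]
    - [0,0,0.025]
    - [0,0,0.025]
    - [0,0,0.025]
    - [0,0,0.025]

```text
time_s: 2.1
ee_pos: [0.4017, 0.0859, 0.2715]
tool_rot: [-0.036, 0.999, 0.0, -0.0]
contact_force: [0.8, 0.4, 0.5]
grip_width: -0.0001
```

Call:
apply_moves:
  delta_pos:
    - [0.012,-0.033,-0.004]
    - [0.012,-0.033,-0.004]
    - [0.012,-0.033,-0.004]
    - [0.012,-0.033,-0.004]
    - [0.012,-0.033,-0.004]
    - [0.012,-0.033,-0.004]
    - [0.006,-0.018,-0.002]
    - [0,0,0]
  angular:
    - [0,0,0.025]
    - [0,0,0.025]
    - [0,0,0.025]
    - [0,0,0.025]
    - [0,0,0.025]
    - [0,0,0.025]
    - [0,0,0.025]
    - [0,0,0.025]

```text
time_s: 3.1
ee_pos: [0.4795, -0.1304, 0.2455]
tool_rot: [-0.134, 0.991, -0.0, -0.001]
contact_force: [-0.4, 0.7, -1.0]
grip_width: 0.0002
```

```bash
python3 - <<'E'
from fit import *
o=readout.observe(); print({k:np.round(o[k],4).tolist() for k in('time_s','ee_pos','tool_rot','contact_force','joint_pos')})
c=eyes.calibration('wrist'); im=snap('wrist','w1.png').copy()
np.save('w1c.npy',c,allow_pickle=True); print(c)
P=topix(marks([.55103506,-.12952934,.2718278]),c); print(P.round(1).tolist())
for u,v in P:
    if 0<u<560 and 0<v<420: cv2.circle(im,(int(u),int(v)),2,(255,0,0),-1)
cv2.imwrite('pics/w1m.png',im[:,:,::-1])
E
```

```text
{'time_s': 3.1, 'ee_pos': [0.4795, -0.1304, 0.2455], 'tool_rot': [-0.134, 0.991, -0.0005, -0.0006], 'contact_force': [-0.4458, 0.6795, -0.9792], 'joint_pos': [-0.476, 0.1866, 0.7256, 2.0436, -0.1489, 0.9638, 2.1659]}
{'vfov': 69.67224713164225, 'cx': 275.8064710418355, 'cy': 207.6339018365395, 'dist': array([-0.06371225,  0.        ,  0.        ,  0.        ,  0.        ]), 'extrinsics': array([[-0.26586879,  0.92416013,  0.27430246,  0.40824034],
       [ 0.96400791,  0.25534729,  0.07407091, -0.15072302],
       [-0.00158901,  0.28412289, -0.95878656,  0.31632693],
       [ 0.        ,  0.        ,  0.        ,  1.        ]])}
[[174.4, 226.5], [211.3, 202.9], [257.4, 194.2], [304.0, 202.6], [342.3, 226.3]]
```

View pics/w1m.png

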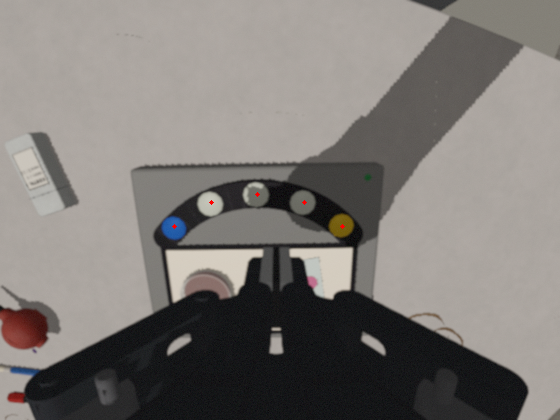

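The wrist view shows all five marks. The dots predicted from the fit fall within about 1 px of the centres, e.g. blue at (174,227) and yellow at (342,226). I'll hover above blue.

Call:
apply_moves:
  delta_pos:
    - [0.013,-0.0225,-0.015]
    - [0.013,-0.0225,-0.015]
    - [0.013,-0.0225,-0.015]
    - [0.0133,-0.0225,-0.015]
    - [0,0,-0.02]
    - [0,0,-0.02]
    - [0,0,-0.01]
    - [0,0,0]
  angular:
    - [0,0,0]
    - [0,0,0]
    - [0,0,0]
    - [0,0,0]
    - [0,0,0]
    - [0,0,0]
    - [0,0,0]
    - [0,0,0]

```text
time_s: 4.15
ee_pos: [0.5313, -0.2174, 0.1348]
tool_rot: [-0.136, 0.991, 0.001, -0.001]
contact_force: [-0.8, 0.1, 0.1]
grip_width: -0.0
```

```bash
python3 - <<'E'
from fit import *
o=readout.observe(); print({k:np.round(o[k],4).tolist() for k in('time_s','ee_pos','tool_rot','contact_force','joint_pos')})
c1=np.load('w1c.npy',allow_pickle=True).item(); im=cv2.imread('pics/w1.png')[:,:,::-1]
g=topix(marks([.551,-.1295,.272]),c1)
for _ in range(3): g=blobs(im,g,12)
s=least_squares(lambda p:(topix(marks(p),c1)-g).ravel(),[.551,-.13,.272]); print(s.x,abs(s.fun).round(1)); print(marks(s.x).round(4).tolist())
c=eyes.calibration('wrist'); im=snap('wrist','w2.png').copy()
t=np.array(o['ee_pos'])-[0,0,.073]
print(topix([t],c))
cv2.circle(im,tuple(int(v) for v in topix([t],c)[0]),2,(255,0,0),-1)
for u,v in topix(marks([.551,-.1295,.272]),c): cv2.circle(im,(int(u),int(v)),2,(0,255,0),-1)
cv2.imwrite('pics/w2m.png',im[:,:,::-1])
E
```

```text
{'time_s': 4.15, 'ee_pos': [0.5313, -0.2174, 0.1348], 'tool_rot': [-0.1358, 0.9907, 0.0008, -0.0011], 'contact_force': [-0.7635, 0.1054, 0.1208], 'joint_pos': [-0.1997, 0.5276, 0.6352, 1.9274, -0.4198, 0.8238, 2.5059]}
[ 0.55061941 -0.13048018  0.28802369] [0.4 0.4 0.7 0.5 1.4 2.1 0.4 0.6 0.  0.7]
[[0.5328, -0.2211, 0.0415], [0.4992, -0.1916, 0.0415], [0.4787, -0.1518, 0.0415], [0.4742, -0.1073, 0.0415], [0.4863, -0.0642, 0.0415]]
[[277.19142363 264.84125379]]
```

View pics/w2m.png

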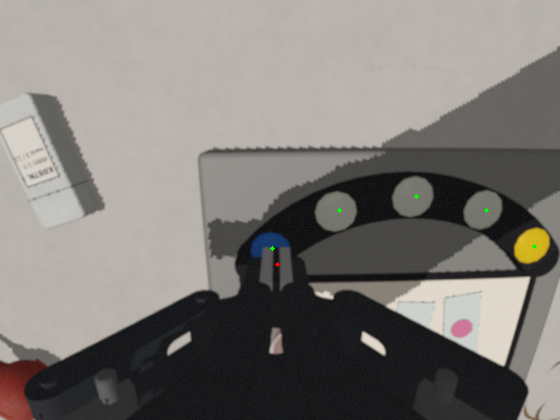

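The tip stands over blue, with blue at about (270,246). The whites, near (336,211), (413,196) and (483,210), sit about 3 px left of the prediction, so I'll refine the fit from this closer view.

```bash
python3 - <<'E'
from fit import *
c=eyes.calibration('wrist'); im=cv2.imread('pics/w2.png')[:,:,::-1]
C=[]
for (u,v) in [(336,211),(413,196),(483,210),(532,246)]:
    m=((im.max(2)>55)*255).astype(np.uint8); n,l,st,ce=cv2.connectedComponentsWithStats(m,connectivity=4); k=l[v,u]
    print(st[k],ce[k]); C.append(ce[k])
C=np.array(C)
w=toworld(C,c,.041); print(w.round(4).tolist(),np.linalg.norm(np.diff(w,axis=0),axis=1))
s=least_squares(lambda p:(topix(marks(p),c)[1:]-C).ravel(),[.551,-.13,.272]); print(s.x,s.fun.round(1)); print(marks(s.x).round(4).tolist())
E
```

```text
[ 314  191   43   41 1348] [335.45400593 211.03115727]
[ 392  176   42   42 1345] [412.36802974 196.25947955]
[ 463  190   40   40 1207] [482.48715824 209.37696769]
[     0      0    560    420 149858] [249.67048806 147.75926544]
[[0.5009, -0.1919, 0.041], [0.4805, -0.152, 0.041], [0.4763, -0.1075, 0.041], [0.4793, -0.2483, 0.041]] [0.04484197 0.04472559 0.14084705]
[ 0.42541852 -0.14844143 -3.18373809] [ 135.    25.5  -12.    31.8 -146.2  -17.    36.4  -18.3]
[[0.4716, -0.0685, 0.0415], [0.4939, -0.1073, 0.0415], [0.5004, -0.1516, 0.0415], [0.4902, -0.1952, 0.0415], [0.4647, -0.232, 0.0415]]
```

Call:
apply_moves:
  delta_pos:
    - [0.001,-0.003,-0.005]
    - [0,0,-0.005]
    - [0,0,-0.004]
    - [0,0,0]
    - [0,0,0]
  angular:
    - [0,0,0]
    - [0,0,0]
    - [0,0,0]
    - [0,0,0]
    - [0,0,0]

```text
time_s: 4.82
ee_pos: [0.5332, -0.2219, 0.1219]
tool_rot: [-0.135, 0.991, -0.0, 0.0]
contact_force: [0.3, 0.3, -0.0]
grip_width: 0.0001
```

Call:
apply_moves:
  delta_pos:
    - [0,0.0005,-0.002]
    - [0,0,-0.002]
    - [0,0,-0.001]
    - [0,0,0]
  angular:
    - [0,0,0]
    - [0,0,0]
    - [0,0,0]
    - [0,0,0]

```text
time_s: 5.32
ee_pos: [0.5331, -0.2213, 0.1167]
tool_rot: [-0.135, 0.991, 0.0, -0.0]
contact_force: [0.1, 0.2, -0.6]
grip_width: 0.0003
```

Call:
apply_moves:
  delta_pos:
    - [0,0,-0.001]
    - [0,0,-0.001]
    - [0,0,0]
    - [0,0,0]
  angular:
    - [0,0,0]
    - [0,0,0]
    - [0,0,0]
    - [0,0,0]

```text
time_s: 5.82
ee_pos: [0.5332, -0.2214, 0.115]
tool_rot: [-0.135, 0.991, -0.0, 0.0]
contact_force: [-0.5, 0.5, 1.2]
grip_width: 0.0003
```

Call:
apply_moves:
  delta_pos:
    - [0,0,-0.001]
    - [0,0,-0.001]
    - [0,0,-0.001]
    - [0,0,0]
    - [0,0,0]
  angular:
    - [0,0,0]
    - [0,0,0]
    - [0,0,0]
    - [0,0,0]
    - [0,0,0]

```text
time_s: 6.45
ee_pos: [0.5332, -0.2214, 0.112]
tool_rot: [-0.135, 0.991, -0.0, 0.0]
contact_force: [0.2, -0.2, 1.7]
grip_width: 0.0002
```

```bash
python3 - <<'E'
from h import *
for _ in range(4):
    o=readout.observe(); print(np.round(o['ee_pos'],4),np.round(o['contact_force'],2),np.round(o['joint_pos'][6],3),o['time_s'])
    eyes.camera('wrist')
m=(.5946,-.1177); yaw=.281
import math
A=(np.arange(37)-18)/18*.75
P=np.c_[m[0]-.12*np.cos(A+yaw),m[1]-.12*np.sin(A+yaw)] if False else np.array([[m[0]-.12*math.cos(yaw)*math.cos(a)-.12*math.sin(yaw)*math.sin(a), m[1]-.12*math.sin(yaw)*math.cos(a)+.12*math.cos(yaw)*math.sin(a)] for a in A])
print(P[[0,9,18,27,36]].round(4).tolist()); print(np.diff(P.round(4),axis=0).round(4).tolist())
E
```

```text
[ 0.5332 -0.2214  0.112 ] [ 0.17 -0.18  1.71] 2.532 6.45
[ 0.5332 -0.2213  0.1119] [-0.09  0.43  1.86] 2.532 6.5
[ 0.5333 -0.2213  0.112 ] [-0.42 -0.1   2.16] 2.532 6.55
[ 0.5332 -0.2213  0.1119] [-1.01  0.    1.89] 2.532 6.6
[[0.5329, -0.2206], [0.4995, -0.1909], [0.4793, -0.151], [0.4751, -0.1064], [0.4876, -0.0635]]
[[-0.0042, 0.0026], [-0.0041, 0.0029], [-0.004, 0.003], [-0.0039, 0.0031], [-0.0037, 0.0033], [-0.0036, 0.0035], [-0.0035, 0.0036], [-0.0033, 0.0038], [-0.0031, 0.0039], [-0.003, 0.004], [-0.0028, 0.0042], [-0.0026, 0.0042], [-0.0024, 0.0044], [-0.0023, 0.0045], [-0.002, 0.0045], [-0.0019, 0.0046], [-0.0017, 0.0047], [-0.0015, 0.0048], [-0.0013, 0.0049], [-0.0011, 0.0048], [-0.0008, 0.005], [-0.0007, 0.0049], [-0.0005, 0.005], [-0.0002, 0.005], [-0.0001, 0.005], [0.0002, 0.005], [0.0003, 0.005], [0.0006, 0.0049], [0.0008, 0.005], [0.001, 0.0049], [0.0012, 0.0048], [0.0013, 0.0048], [0.0016, 0.0048], [0.0018, 0.0046], [0.002, 0.0046], [0.0022, 0.0045]]
```

Call:
apply_moves:
  delta_pos:
    - [0,0,-0.001]
    - [0,0,-0.001]
    - [0,0,0]
  angular:
    - [0,0,0]
    - [0,0,0]
    - [0,0,0]

```text
time_s: 7.02
ee_pos: [0.5332, -0.2213, 0.1099]
tool_rot: [-0.135, 0.991, -0.0, 0.0]
contact_force: [0.2, 1.0, 3.4]
grip_width: 0.0001
```

```bash
python3 - <<'E'
from h import *
L=[]
for i in range(8):
    im=eyes.camera('side') if i==0 else eyes.camera('wrist')
    if i==0: cv2.imwrite('pics/s2.png',cv2.resize(im[190:300,230:400,::-1],None,fx=4,fy=4,interpolation=cv2.INTER_CUBIC))
    o=readout.observe(); L.append(np.r_[o['ee_pos'],o['contact_force']])
print(np.mean(L,0).round(4),np.std(L,0).round(4),o['time_s'])
E
```

```text
[ 0.5332 -0.2213  0.1099 -0.1557  0.119   2.8472] [0.     0.     0.     0.4741 0.6481 0.4555] 7.425
```

View pics/s2.png

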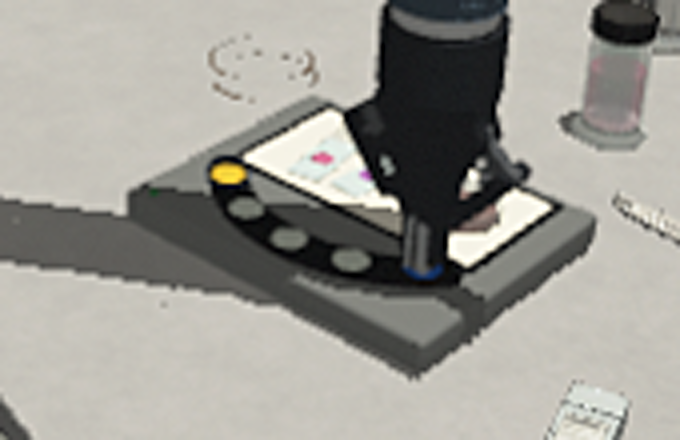

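The tip rests on blue with 2.85 N of force, so the bar is about 4 mm down. The side crop shows the tip on the blue mark at about (423,270). I'll slide along the arc at this height.

Call:
apply_moves:
  delta_pos:
    - [-0.0042,0.0026,0]
    - [-0.0041,0.0029,0]
    - [-0.004,0.003,0]
    - [-0.0039,0.0031,0]
    - [-0.0037,0.0033,0]
    - [-0.0036,0.0035,0]
    - [-0.0035,0.0036,0]
    - [-0.0033,0.0038,0]
  angular:
    - [0,0,0]
    - [0,0,0]
    - [0,0,0]
    - [0,0,0]
    - [0,0,0]
    - [0,0,0]
    - [0,0,0]
    - [0,0,0]

```text
time_s: 8.43
ee_pos: [0.5027, -0.1954, 0.11]
tool_rot: [-0.135, 0.991, 0.0, 0.0]
contact_force: [0.6, -0.8, 3.5]
grip_width: -0.0003
```

Call:
apply_moves:
  delta_pos:
    - [-0.0031,0.0039,0]
    - [-0.003,0.004,0]
    - [-0.0028,0.0042,0]
    - [-0.0026,0.0042,0]
    - [-0.0024,0.0044,0]
    - [-0.0023,0.0045,0]
    - [-0.002,0.0045,0]
    - [-0.0019,0.0046,0]
  angular:
    - [0,0,0]
    - [0,0,0]
    - [0,0,0]
    - [0,0,0]
    - [0,0,0]
    - [0,0,0]
    - [0,0,0]
    - [0,0,0]

```text
time_s: 9.43
ee_pos: [0.4828, -0.1616, 0.1101]
tool_rot: [-0.135, 0.991, -0.0, 0.0]
contact_force: [0.7, -1.7, 2.7]
grip_width: 0.0001
```

Call:
apply_moves:
  delta_pos:
    - [-0.0017,0.0047,0]
    - [-0.0015,0.0048,0]
    - [-0.0013,0.0049,0]
    - [-0.0011,0.0048,0]
    - [-0.0008,0.005,0]
    - [-0.0007,0.0049,0]
    - [-0.0005,0.005,0]
    - [-0.0002,0.005,0]
  angular:
    - [0,0,0]
    - [0,0,0]
    - [0,0,0]
    - [0,0,0]
    - [0,0,0]
    - [0,0,0]
    - [0,0,0]
    - [0,0,0]

```text
time_s: 10.42
ee_pos: [0.4749, -0.1225, 0.1099]
tool_rot: [-0.135, 0.991, -0.001, 0.0]
contact_force: [0.5, -4.9, 2.0]
grip_width: -0.0002
```

The lateral force reached 4.9 N as the tip met the rim of mark 4. I'll check that the box hasn't shifted before going on.

```bash
cat > chk.py <<'E'
from fit import *
o=readout.observe(); print(np.round(o['ee_pos'],4),np.round(o['contact_force'],2))
for n,rois in {'side':[(255,238,30,30),(360,225,25,35),(275,222,20,14),(365,285,30,35)],'top':[(265,175,20,35),(280,228,25,25),(358,205,22,30),(395,195,35,35)]}.items():
    im=eyes.camera(n); a=cv2.cvtColor(cv2.imread(f'pics/{n}1.png'),cv2.COLOR_BGR2GRAY).astype(np.float32); b=cv2.cvtColor(im,cv2.COLOR_RGB2GRAY).astype(np.float32)
    for x,y,w,h in rois:
        A,B=a[y:y+h,x:x+w],b[y:y+h,x:x+w]; win=cv2.createHanningWindow((w,h),cv2.CV_32F)
        print(n,(x,y),cv2.phaseCorrelate(A,B,win),'absdiff',np.abs(A-B).mean().round(1))
o=readout.observe(); print(np.round(o['ee_pos'],4),np.round(o['contact_force'],2),o['time_s'])
E
python3 chk.py
```

```text
[ 0.4749 -0.1225  0.1099] [ 0.5  -4.86  2.  ]
side (255, 238) ((-9.001970631357011, 2.798706756972326), 0.18233379469977484) absdiff 15.1
side (360, 225) ((0.4875528757716765, 0.021511888028985737), 0.997928170495563) absdiff 9.8
side (275, 222) ((-0.4448156181688532, 2.291352106095678), 0.5125141882896423) absdiff 67.7
side (365, 285) ((-0.022446086976357194, -0.03472481979185105), 0.9973638688524564) absdiff 11.1
top (265, 175) ((-0.07573827415420809, 0.02363772373682238), 0.9900457236501906) absdiff 5.1
top (280, 228) ((0.8362370254460014, 0.30556933057470204), 0.6515353870391846) absdiff 17.3
top (358, 205) ((0.3439429050089071, 0.2937719029981096), 0.8346552497810787) absdiff 7.2
top (395, 195) ((0.025817489719081266, 0.22736841148238796), 1.0023268277262465) absdiff 6.0
[ 0.475  -0.1219  0.1099] [ 0.33 -0.94  2.22] 10.525
```

Call:
apply_moves:
  delta_pos:
    - [-0.0001,0.0025,0.0003]
    - [0,0.0025,0.0003]
    - [0.0001,0.0025,0.0002]
    - [0.0001,0.0025,0]
    - [0.0001,0.0025,0]
    - [0.0002,0.0025,0]
    - [0.0003,0.0025,0]
    - [0.0003,0.0025,0]
  angular:
    - [0,0,0]
    - [0,0,0]
    - [0,0,0]
    - [0,0,0]
    - [0,0,0]
    - [0,0,0]
    - [0,0,0]
    - [0,0,0]

```text
time_s: 11.52
ee_pos: [0.4759, -0.1019, 0.1106]
tool_rot: [-0.135, 0.991, 0.0, -0.0]
contact_force: [-0.3, -1.4, 3.0]
grip_width: -0.0
```

Call:
apply_moves:
  delta_pos:
    - [0.0005,0.0035,0]
    - [0.0006,0.0035,0]
    - [0.0007,0.0035,0]
    - [0.0008,0.0034,0]
    - [0.0009,0.0034,0]
    - [0.001,0.0034,0]
    - [0,0,0]
  angular:
    - [0,0,0]
    - [0,0,0]
    - [0,0,0]
    - [0,0,0]
    - [0,0,0]
    - [0,0,0]
    - [0,0,0]

```text
time_s: 12.4
ee_pos: [0.4805, -0.0812, 0.1106]
tool_rot: [-0.135, 0.991, 0.0, -0.0]
contact_force: [-0.7, -2.0, 1.8]
grip_width: 0.0001
```

```bash
python3 - <<'E'
from fit import *
o=readout.observe(); print(np.round(o['ee_pos'],4),np.round(o['contact_force'],2))
c=eyes.calibration('wrist'); im=snap('wrist','w3.png').copy()
for p in([.5509,-.1304,.281],): 
    for u,v in topix(marks(p),c): cv2.circle(im,(int(u),int(v)),2,(0,255,0),-1)
cv2.circle(im,tuple(int(v) for v in topix([o['ee_pos']-np.array([0,0,.073])],c)[0]),2,(255,0,0),-1)
cv2.imwrite('pics/w3m.png',im[:,:,::-1])
E
```

```text
[ 0.4805 -0.0812  0.1106] [-0.69 -2.    1.76]
```

View pics/w3m.png

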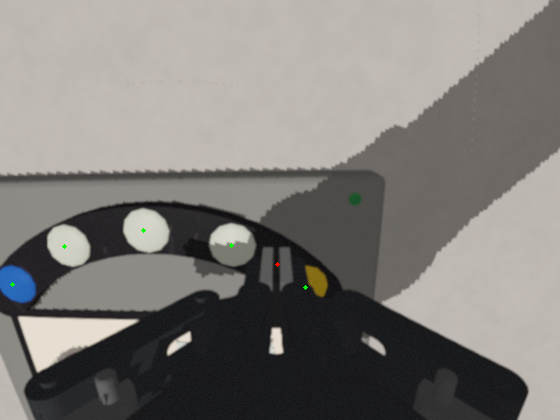

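```bash
python3 - <<'E'
from fit import *
c=eyes.calibration('wrist'); im=cv2.imread('pics/w3.png')[:,:,::-1]
m=((im.max(2)>140)*255).astype(np.uint8)
for P in[(69,245),(146,231)]:
    k=cv2.connectedComponentsWithStats(m,connectivity=4); i=k[1][P[1],P[0]]; print(k[2][i],k[3][i],toworld([k[3][i]],c,.037).round(4))
    yy,xx=np.mgrid[:420,:560]
# top/side: dark/blue marks, refit with the marks visible
a=cv2.imread('pics/top1.png')[:,:,::-1]; b=eyes.camera('top'); cv2.imwrite('pics/top2.png',b[:,:,::-1])
G=[(355.7,208.9),(345,221),(330.5,228.3)]
for im in(a,b):
    g=G
    for _ in range(4): g=blobs(im,g,6)
    print(g.round(2).tolist())
s=b[150:255,255:385]; s0=a[150:255,255:385]
cv2.imwrite('pics/cmp.png',np.hstack([cv2.resize(q[:,:,::-1],None,fx=3,fy=3,interpolation=cv2.INTER_CUBIC) for q in(s0,s)]))
E
```

```text
[  48  225   42   42 1336] [ 68.12125749 245.21107784] [[ 0.5008 -0.1922  0.037 ]]
[ 123  209   46   44 1534] [145.71382008 230.0619296 ] [[ 0.4803 -0.152   0.037 ]]
[[355.66, 208.87], [345.01, 220.99], [330.54, 228.27]]
[[355.67, 209.11], [344.9, 221.06], [328.93, 226.82]]
```

View pics/cmp.png

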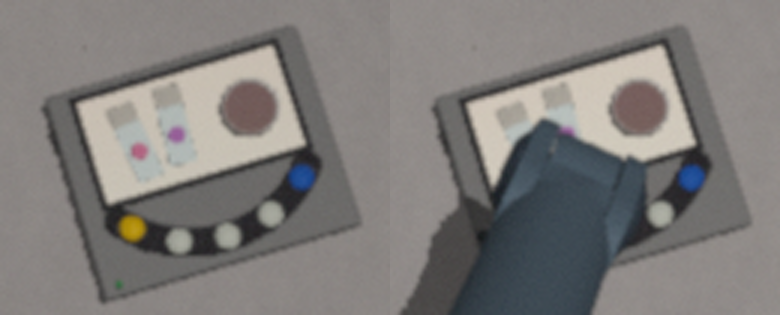

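The box has not moved: the wrist marks re-measure at the same place to 0.3 mm, and the top picture is unchanged. I'll finish the slide to yellow.

Call:
apply_moves:
  delta_pos:
    - [0.001,0.0025,0]
    - [0.001,0.0025,0]
    - [0.001,0.0025,0]
    - [0.001,0.0025,0]
    - [0.0011,0.0025,0]
    - [0.0012,0.0025,0]
    - [0.0012,0.0025,0]
    - [0,0,0]
  angular:
    - [0,0,0]
    - [0,0,0]
    - [0,0,0]
    - [0,0,0]
    - [0,0,0]
    - [0,0,0]
    - [0,0,0]
    - [0,0,0]

```text
time_s: 13.5
ee_pos: [0.4882, -0.0633, 0.1107]
tool_rot: [-0.135, 0.991, 0.0, 0.0]
contact_force: [-0.5, 0.2, 2.1]
grip_width: 0.0001
```

```bash
python3 - <<'E'
from h import *
L=[]
for i in range(8):
    im=eyes.camera('side') if i==0 else eyes.camera('wrist')
    if i==0: cv2.imwrite('pics/s3.png',cv2.resize(im[190:300,230:400,::-1],None,fx=4,fy=4,interpolation=cv2.INTER_CUBIC))
    o=readout.observe(); L.append(np.r_[o['ee_pos'],o['contact_force']])
print(np.mean(L,0).round(4),np.std(L,0).round(4),o['time_s'])
E
```

```text
[ 0.4882 -0.0634  0.1107  0.3238  0.6264  2.2398] [0.     0.     0.     0.4072 0.5523 0.255 ] 13.9
```

View pics/s3.png

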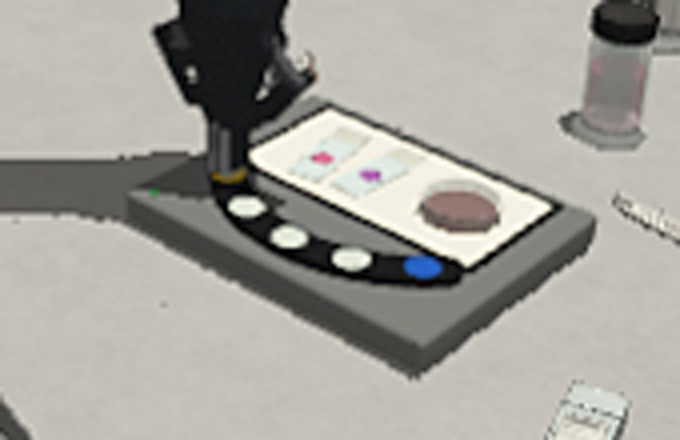

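The side crop shows the tip on yellow at (228,178) and the box corner still at (415,375). Force is 2.2 N, between the start (1.2 N) and the stop (4.4 N). I'll hand it in.

```bash
python3 -c "
from bench import r; print(r.sign_off())"
```

```text
the job is handed in; nothing more can be done
None
```

I pressed the shut fingertips onto the blue mark from above, drew them along the bar over the three white marks, and handed the job in with the tip resting on yellow. It took about 14 s on the robot's clock.

**Final state:** the tip is centred on yellow to about 1–2 mm. The force is about 2.2 N, between the 1.2 N that starts the bar and the 4.4 N at its stop. At each check during the slide, the vertical force was 1.8–3.5 N.

**Scene:** the box stayed put during the slide. White marks 2 and 3, measured again near the end, were within 0.3 mm of their earlier positions. In the last pictures the petri dish and mailer look unmoved. I did not check the marker pen separately; the arm worked well away from it.

**Checks that disagreed:**
- **Bar depth:** on yellow it comes to about 2.6 mm from the force but about 4.8 mm from the tip height. Both are well off the 8 mm stop.
- **Sideways force:** it reached 4.9 N for a moment at the rim of mark 4, so I went slower and 0.8 mm higher from there.
- **Box shift:** one side-camera comparison taken then suggested a 0.5 px shift. The top camera and the later wrist measurement did not confirm it.

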